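# Run a pole shim into the test magnet and bring up its supply

## Robot

A 6-joint arm with a two-finger parallel gripper is mounted at the origin on the work surface. World frame = base frame: x ahead of the robot, y to its left, z up, the work surface at z = 0. Lengths are in mm, angles in rad, forces in N, time in s.
With the tool pointing down it reaches from about 275 to 975 mm from the base axis. Payload 8.4 kg.
Tool frame: the origin (TCP) lies at the very end of the fingers, on their centre line; the grasp point (between the pads) lies 19 mm behind it; z points along the fingers, y is the line along which they close (so a half turn about z gives the same grasp; the last joint's range is limited). The gripper opens to 92 mm and grips with 3 to 60 N. Pads are 20 mm wide; open, the fingers measure 128 mm over their backs; the gripper's body (75 mm by 189 mm) begins 69 mm behind the grasp point.
Start: joints at [1.187, 0.353, 1.633, -0, 1.155, -0.002], TCP at [232.868, 580, 214.583] pointing down, gripper open.
Joint ranges: [-2.63, 2.63], [-0.92, 2.1], [0.06, 2.66], [-1.3, 4.44], [0, 2.69], [-3.02, 3.02]. Speed limits (rad/s): [2.22, 2.22, 2.79, 3.14, 3.14, 3.14].

## Interface

Orientations are given as a rotation vector (axis times angle).
In Python, from workcell import robot gives the robot as it stands.
- The arm moves only by the tool move_arm, never from a script. Its arguments are lists of equal length, an entry for each row: "offset": the shift along the tool's x, y, z in mm, a list of three; "turn": the turn, a rotation vector about the tool's x, y, z in degrees, a list of three. In form: {"offset": [[x, y, z], ...], "turn": [[rx, ry, rz], ...]}. A call has 1 to 20 rows; each row is the pose to reach, as a shift and turn from the pose commanded when the call began, along the tool's axes at that moment; what a row does not reach only later rows make up. A row lasts 1/12 s, in which the tool goes at most 41.7 mm and 7.16 degrees, less where a joint would pass 70% of its speed; a pose out of reach is approached as far as the arm can. A call with a gripper value outside its range is refused whole. "fingers" is the opening, from -1 (shut) to 1 (fully open), set as the call begins (left out, the last holds). The fingers move at their own pace and stop on an object; "newtons" is the grip in N (left out, the last holds). Time passes only in rows, so rows that repeat a pose let the fingers close. It gives the time, the measured TCP pose, the force, the opening and the grip force at its end, in the units of the state.
- robot.get_obs(): the state, without advancing time (a new reading comes with each control period).
- robot.grab_frame(name): name is "side" or "top"; returns a dict with "pixels" (400x640x3 uint8, red, green, blue), "z_map" (400x640 float32, mm along the optical axis (not along the pixel's ray), 0 where there is no reading), "vertical_fov" (degrees; the focal length in pixels is half the picture's height over the tangent of half this angle, whatever the lens; pixels are square), "cx", "cy" (the principal point, pixels), "eye" and "orientation" of the camera in the world. Camera axes: x right, y down, z forward; pixel columns grow to the right and rows downward; lengths in mm; the calibration is good to about 2 mm. A picture is of the moment at which its call begins.
- robot.close_job(): hands the job in; it is judged then, once.
The state is a dict: "time_s": time; "joint_pos": joint angles; "joint_vel": joint speeds; "joint_efforts": joint torques, N m; "tcp_pos": TCP position; "tool_rot": TCP orientation; "contact_force": force on the tool from outside, world axes, zero at the start; "ft_torque": the same for the moment, N m; "width": finger opening in mm; "grasp_force": force on a finger pad.
Only numpy, scipy, OpenCV 4.12 (cv2) and the standard library are available. Lean on these libraries where they do the work, as an engineer would, in place of code of your own. Each camera call takes 0.05 s, during which the arm holds its last target. There are 200 camera calls.

## Task

Slide the loaded shim carrier along its rail, one station on, until it clicks home with the pole shim between the poles of the electromagnet. Then turn the knob of the variable transformer clockwise until its pointer stands at the set marker clipped on the dial's rim. Keep the shim in its nest and leave the marker and the loose parts on the table as they lie.

Things in the scene. Friction and masses are not known exactly. Their poses are not given: they have to be found in the camera images.
- carrier (a joint): Position of the carrier along its rail, m: 0 loading station (start), 0.14 magnet station (middle notch), 0.28 unloading station at the far end; grows in the rail's +y. About 1 N of rail friction; a spring plunger clicks into a notch at each station: about 10 to 15 N to leave one, and it centres the carrier by itself when let go within about 3 mm of the notch.
- carrier_grip (a point): Grip point of the carrier's upright round black post handle, 24 mm diameter, 60 to 100 mm above the table; this point on its axis at 82 mm. Axes: y along the rail (direction of travel), z up. The carrier is an aluminium plate 185 x 100 mm, its top 54 mm above the table, 0.7 kg; the post stands 20 mm from its near edge, the shim nest 125 mm further on in +x.
- magnet_station (a point): Fixed point: where carrier_grip is when the carrier is home in the magnet station's notch. Same axes. The magnet, a steel C-core 60 mm wide and 125 mm high with a copper coil at its back, reaches over the nest from behind; its nearest upper edge lies 97 mm from this point in +x.
- rail: The fixed slide: aluminium base 90 x 440 mm with a steel rail, index strip and end stops, the electromagnet at the middle of its far side. Origin under the middle of the rail on the table; y along the rail, x towards the magnet. It may stand on the left or the right of the table.
- carrier_nest (a point): Centre of the floor of the shim nest on the carrier (54 mm above the table); a frame 5 mm high with 2 mm play surrounds the shim.
- pole_shim: Dark iron pole shim lying loose in the carrier's nest, 60 (x) x 72 (y) x 8 mm, 0.27 kg. Origin at the centre of its underside.
- knob (a joint): Angle of the transformer's knob in rad, 0 at the zero stop, growing clockwise seen from above, to 5.58. It stays where it is left; about 0.12 N m of friction.
- knob_grip (a point): Point on the knob's upright axis, 169 mm above the table; x axis along the pointer. The grip is a black fluted cylinder, 50 mm diameter, 139 to 184 mm above the table, on a flat skirt of 88 mm diameter with a white line and a black pointer blade. Under it an upright round grey can, 190 mm diameter, with a white ticked dial plate 133 mm above the table.
- pointer_tip (a point): Tip of the knob's pointer, a black blade that carries the white line on past the skirt; 60 mm from the knob's axis.
- marker (a joint): Angle of the set marker on the dial in rad, on the same scale as joint knob: the knob's pointer stands at the marker when both are equal. Held by a thumbscrew; not to be moved.
- marker_tip (a point): Inner tip of the set marker, 60 mm from the knob's axis at the pointer's height. The marker is a small steel clip, 9 mm wide, with a brass thumbscrew, clamped over the dial's rim between 64 and 94 mm from the axis, standing 10 mm above the dial plate.
- variac: The fixed transformer. Origin on the table under the knob's axis.
- spacer: White ceramic spacer ring, 64 mm diameter, 40 mm high, lying loose near the transformer. Bystander. Origin at the centre of its underside.
- standoff: Brass hex standoff, 90 mm long, 28 mm across flats, lying loose behind the rail. Bystander. Origin under its middle.
- washer: Green glass-fibre insulating washer, 90 mm diameter, 6 mm thick, lying loose behind the rail. Bystander.
- caliper: Caliper, 200 mm long, lying behind the transformer. Bystander.
- spare_shim0: Dark iron plate 95 x 55 x 10 mm lying near the robot. Bystander.
- spare_shim1: A second such plate, lying in front of the rail. Bystander.
Not all that is in view belongs to the job. What is shaped like the pole_shim but orange or pink is not meant.

How it is judged (in metres and radians):
On the way, in this order (a step that is already met when the one before it is completed fails the run):
1. the carrier is home in the magnet station's notch, at rest (value of joint carrier between 0.136 and 0.144 m and velocity of joint carrier between -0.02 and 0.02 m/s), for 0.2 s.
2. the knob's pointer stands at the set marker (horizontal distance between pointer_tip and marker_tip below 0.005 m and velocity of joint knob between -0.1 and 0.1 rad/s), for 0.2 s.
At the end, for the whole second after the job is handed in: The carrier rests within 4 mm of the magnet station's notch, the shim lies flat in its nest (within 6 mm of its centre), and the pointer's tip is within 5 mm (about 4.8 degrees) of the marker's tip (value of joint carrier between 0.136 and 0.144 m and horizontal distance between pointer_tip and marker_tip below 0.005 m and horizontal distance between pole_shim and carrier_nest below 0.006 m and z of pole_shim in the frame of carrier_nest below 0.003 m); the robot touches nothing.
It fails at once if the knob turned up (its pointer's tip moved more than 20 mm) while the carrier is not home in the magnet (distance of pointer_tip from where it was at the start of the episode above 0.02 m and (value of joint carrier below 0.134 m or value of joint carrier above 0.146 m)).
It fails at once if the set marker shifted by more than 4 mm (distance of marker_tip from where it was at the start of the episode above 0.004 m).
It fails at once if a bystander moved by more than 30 mm (distance of any of spacer, standoff, washer, caliper, spare_shim0, spare_shim1 from where it was at the start of the episode above 0.03 m).
It also fails if it takes over 64 s, if anything falls off the work surface, if the arm or the gripper's body presses on something with over 40 N, if the wrist force passes 120 N, or if a joint passes its speed limit or range.

## Working session

There is one attempt and no reset: what is moved stays moved. The work goes in short steps, Python scripts to look and compute and a tool call to move; the robot and the scene stay as the last step left them, time stands still between calls to the robot, and variables do not carry over. Pictures are saved under pics/ and viewed, at most 10 in all, crops included, and the job is handed in when it is done.

Besides the shell and the picture viewer there is one more tool, called after "Emit:" in YAML: its name, and indented under it one key for each argument. move_arm: Moves the arm, as the interface text tells. Its arguments: {"type":"object","properties":{"offset":{"type":"array","items":{"type":"array","items":{"type":"number"}}},"turn":{"type":"array","items":{"type":"array","items":{"type":"number"}}},"fingers":{"type":"number"},"newtons":{"type":"number"}},"required":["offset","turn"]}

```bash
mkdir -p pics; cat > h.py <<'E'
import numpy as np, cv2
from scipy.spatial.transform import Rotation as R
from workcell import robot
def grab(n):
    f=robot.grab_frame(n); np.savez(f'{n}.npz',**f); return f
def world(f):
    z=np.array(f['z_map'],float); h,w=z.shape
    fo=h/2/np.tan(np.radians(float(f['vertical_fov']))/2)
    u,v=np.meshgrid(np.arange(w),np.arange(h))
    p=np.stack([(u-f['cx'])/fo*z,(v-f['cy'])/fo*z,z],-1)
    o=np.array(f['orientation'],float)
    M=o if o.shape==(3,3) else R.from_rotvec(o).as_matrix()
    P=p@M.T+np.array(f['eye']); P[z<=0]=np.nan; return P
def save(img,name): cv2.imwrite(f'pics/{name}.png',np.ascontiguousarray(img[...,::-1]))
E
python3 - <<'E'
from h import *
for n in('top','side'):
    f=grab(n); save(f['pixels'],n+'0'); print(n,f['eye'],f['orientation'],f['vertical_fov'],f['cx'],f['cy'])
o=robot.get_obs();print(o['tcp_pos'],o['tool_rot'],o['time_s'],o['width'])
E
```

```text
top [ 277.96198109  -13.66814898 1226.66267289] [-2.06480558  2.15134059 -0.24677713] 47.76744625357688 319.83978703987935 200.60202601120002
side [  420.09694203 -1156.08652208   805.18209559] [-2.10294436  0.12184959 -0.03854234] 44.45162898311375 322.8279987108758 199.47756126739793
[232.70125941 579.5923725  213.93685876] [-5.96066657e-01 -3.08426885e+00  1.92176276e-03] 0.1 91.64684121905468
```

View pics/top0.png

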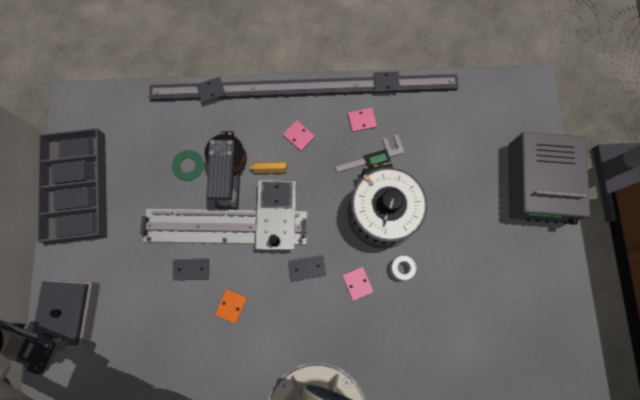

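View pics/side0.png

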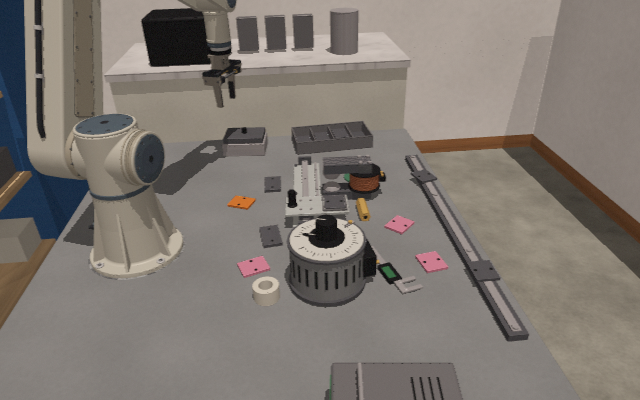

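The top view shows the carrier at (275,215) with its post at (275,241), the magnet at (223,170), and the variac knob at (390,203). A brass clip, probably the marker, is at about (368,178). The pink and orange plates and the dark plates at (191,269) and (307,268) are bystanders. Next I'll take an enlarged crop of the dial and the carrier, and measure.

```bash
python3 - <<'E'
from h import *
f=dict(np.load('top.npz')); P=world(f); im=f['pixels']
a=cv2.resize(im[155:250,340:440],None,fx=6,fy=6,interpolation=cv2.INTER_CUBIC)
save(a,'dial'); 
b=cv2.resize(im[125:260,135:315],None,fx=4.4,fy=4.4,interpolation=cv2.INTER_CUBIC); save(b,'rail')
np.set_printoptions(precision=1,suppress=True)
for n in('top','side'):
    f=dict(np.load(n+'.npz'));P=world(f)
    # table check, knob top, post top
    for nm,(x0,x1,y0,y1),(z0,z1) in [('knob',(350,620,-260,0),(178,190)),('dial',(350,650,-280,0),(128,136.5)),('post',(300,480,-50,130),(94,106)),('plate',(300,600,-60,180),(50,57)),('magtop',(350,700,100,350),(115,135)),('shim',(350,700,-60,180),(58,66))]:
        m=(P[...,0]>x0)&(P[...,0]<x1)&(P[...,1]>y0)&(P[...,1]<y1)&(P[...,2]>z0)&(P[...,2]<z1)
        q=P[m]
        if len(q): print(n,nm,len(q),'med',np.median(q,0),'min',q.min(0),'max',q.max(0),'rect',[np.round(t,1) for t in cv2.minAreaRect(q[:,:2].astype(np.float32))])
    print(n,'px(10,..)',[P[v,u] for u,v in((450,300),(275,241),(390,203),(150,226),(223,170))] if n=='top' else '')
E
```

```text
top knob 347 med [ 510.7 -200.5  183.2] min [ 486.5 -225.6  178. ] max [ 535.8 -175.7  189.1] rect [array([ 511.1, -201.1]), array([48. , 49.6]), np.float64(14.6)]
top dial 3202 med [ 504.9 -196.3  131.9] min [ 417.2 -280.   128. ] max [ 606.2 -107.   136.5] rect [array([ 511.7, -193.5]), array([173. , 188.9]), np.float64(90.0)]
top post 71 med [438.8  90.4 101.4] min [428.2  80.2  94.2] max [451.6 102.9 105.7] rect [array([439.4,  91.1]), array([22.8, 21.3]), np.float64(44.3)]
top plate 1493 med [489.4  87.3  53.1] min [417.2  32.7  50. ] max [599.7 142.1  57. ] rect [array([511.1,  87.3]), array([100.1, 182.2]), np.float64(86.5)]
top magtop 1400 med [620.6 221.  123.6] min [545.9 187.3 115.1] max [698.9 255.2 133.1] rect [array([622.3, 221.2]), array([ 61.4, 151.5]), np.float64(87.0)]
top shim 651 med [562.5  84.4  60.6] min [425.8  36.9  58. ] max [666.  178.   65.9] rect [array([552.9,  96.5]), array([252.8, 118.4]), np.float64(11.9)]
top px(10,..) [array([ 270.5, -367.7,   -2.4]), array([432.7,  85. , 104. ]), array([ 500.5, -195.1,  186.3]), array([497.4, 425.6,  27.7]), array(
[... 295 characters left out ...]
y([ 511.5, -196.3]), array([167.5, 187.7]), np.float64(89.7)]
side post 37 med [439.6  85.1  99.8] min [427.9  73.6  94.8] max [448.9  99.  104.9] rect [array([438.3,  86.7]), array([22.8, 19.9]), np.float64(71.9)]
side plate 652 med [493.1  70.6  52.4] min [417.7  27.8  50. ] max [599.1 138.3  57. ] rect [array([510.8,  84.3]), array([104.8, 183.1]), np.float64(86.5)]
side magtop 513 med [622.9 212.1 122.4] min [545.9 178.2 115. ] max [699.4 256.5 132.3] rect [array([622.8, 218.4]), array([ 72.6, 151.5]), np.float64(86.6)]
side shim 295 med [565.   82.3  60. ] min [428.6  36.9  58. ] max [696.4 179.6  66. ] rect [array([575.9,  93.8]), array([280.9, 110.7]), np.float64(20.6)]
side px(10,..)
```

View pics/dial.png

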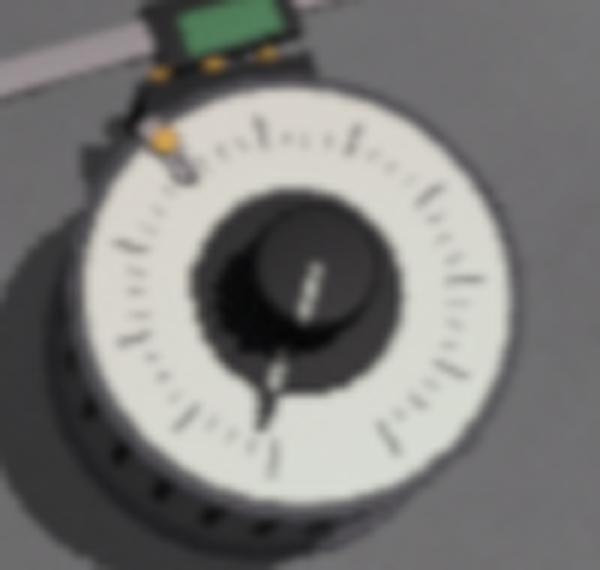

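View pics/rail.png

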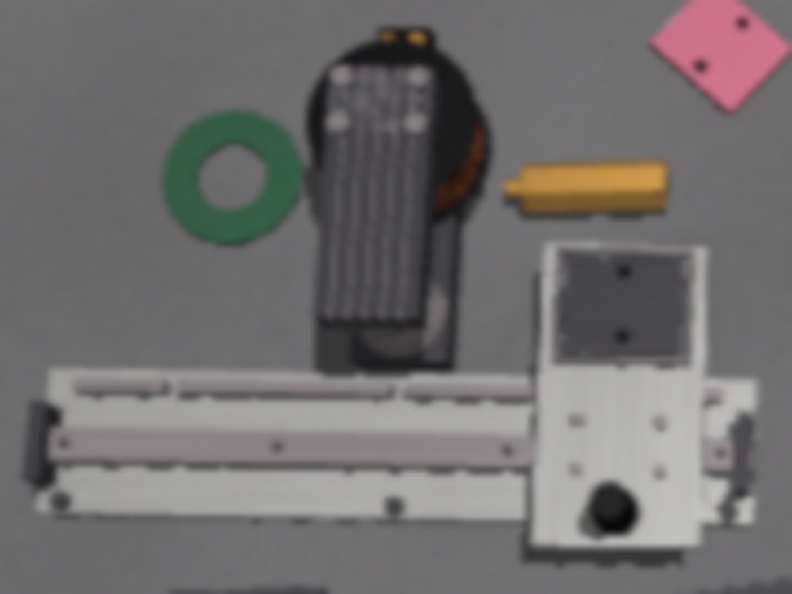

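The dial crop shows the pointer tip at crop (262,430), near the zero stop, and the marker's inner tip at about (190,180) with its brass screw at (165,140). The rail crop shows the dark shim in the nest at (622,305) and the post at (612,508). The pole_shim is the dark one in the nest. The pink and orange look-alikes and the loose dark plates are not meant.

```bash
cat >> h.py <<'E'
def plane(f,u,v,z):
    fo=200/np.tan(np.radians(float(f['vertical_fov']))/2)
    M=R.from_rotvec(np.array(f['orientation'],float)).as_matrix()
    d=M@np.array([(u-f['cx'])/fo,(v-f['cy'])/fo,1]); e=np.array(f['eye']); return e+d*(z-e[2])/d[2]
def rel(target,yaw_deg=None):
    """offset in tool axes to a world TCP target; tool's own yaw = direction of tool y in the world"""
    o=robot.get_obs(); M=R.from_rotvec(o['tool_rot']).as_matrix()
    return M.T@(np.array(target)-o['tcp_pos']), np.degrees(np.arctan2(M[1,1],M[0,1])), M
E
python3 - <<'E'
from h import *
np.set_printoptions(precision=1,suppress=True)
f=dict(np.load('top.npz'))
k=np.array([511,-201]); 
# knob axis in top camera: skirt centre (z~139) crop (297,291); knob top (316,264) z 184
for nm,c,z in(('skirt',(297,291),139),('ktop',(316,263),184),('pt',(262,430),140),('mk',(190,182),142),('screw',(165,140),150),('line0',(318,266),184),('line1',(305,318),184)):
    p=plane(f,340+c[0]/6-.4,155+c[1]/6-.4,z); d=p[:2]-k; print(nm,p,np.hypot(*d),np.degrees(np.arctan2(d[1],d[0])))
P=world(f)
# rail yaw: rail base edges via post->plate etc.
for c,z in(((50,372),12),((755,378),12),((40,512),12),((752,522),12),((543,242),54),((706,247),54),((530,545),54),((698,545),54),((612,508),100)):
    print('rail',plane(f,135+c[0]/4.4-.4,125+c[1]/4.4-.4,z))
o,y,M=rel([439,89,250]); print(o,y);print(M, robot.get_obs()['joint_pos'])
E
```

```text
skirt [ 510.4 -201.1  139. ] 0.5937941303936228 -168.0413085061706
ktop [ 511.8 -201.7  184. ] 1.0922127727909219 -42.36273833643902
pt [ 453.1 -182.4  140. ] 60.842106543741835 162.15923741393667
mk [ 557.7 -159.8  142. ] 62.248419680914 41.44076216663346
screw [ 573.9 -149.6  150. ] 81.20357735116532 39.258419291454544
line0 [ 510.6 -202.4  184. ] 1.4984424432238685 -107.0355990478282
line1 [ 489.8 -195.7  184. ] 21.834938721278174 165.9353049886089
rail [547.6 444.3  12. ]
rail [526.   6.  12.]
rail [460.  446.7  12. ]
rail [436.  11.  12.]
rail [607.4 131.8  54. ]
rail [600.2  32.4  54. ]
rail [422.3 141.6  54. ]
rail [418.2  42.5  54. ]
rail [435.8  88.6 100. ]
[-374.2 -378.4  -35.6] 68.12369973091961
[[-0.9  0.4 -0. ]
 [ 0.4  0.9 -0. ]
 [ 0.  -0.  -1. ]] [ 1.2  0.4  1.6  0.   1.2 -0. ]
```

```bash
python3 - <<'E'
from h import *
o,y,M=rel([438.5,88.8,150]); print(o,y)
E
```

```text
[-373.85150893 -378.68903669   64.40387568] 68.12369973091961
```

Emit:
move_arm:
  offset:
    - [-374,-379,64]
    - [-374,-379,64]
    - [-374,-379,64]
    - [-374,-379,64]
    - [-374,-379,64]
    - [-374,-379,64]
    - [-374,-379,64]
    - [-374,-379,64]
    - [-374,-379,64]
    - [-374,-379,64]
    - [-374,-379,64]
    - [-374,-379,64]
    - [-374,-379,64]
    - [-374,-379,64]
    - [-374,-379,64]
    - [-374,-379,64]
    - [-374,-379,64]
    - [-374,-379,64]
    - [-374,-379,64]
    - [-374,-379,64]
  turn:
    - [0,0,-19]
    - [0,0,-19]
    - [0,0,-19]
    - [0,0,-19]
    - [0,0,-19]
    - [0,0,-19]
    - [0,0,-19]
    - [0,0,-19]
    - [0,0,-19]
    - [0,0,-19]
    - [0,0,-19]
    - [0,0,-19]
    - [0,0,-19]
    - [0,0,-19]
    - [0,0,-19]
    - [0,0,-19]
    - [0,0,-19]
    - [0,0,-19]
    - [0,0,-19]
    - [0,0,-19]
  fingers: 0.3

```text
time_s: 1.77
tcp_pos: [438.5, 89.8, 150.7]
tool_rot: [0.076, 3.141, 0.0]
contact_force: [-0.1, 0.1, -0.2]
width: 59.9
grasp_force: 0.0
```

Emit:
move_arm:
  offset:
    - [0,-1,30]
    - [0,-1,60]
    - [0,-1,75]
    - [0,-1,87]
    - [0,-1,87]
    - [0,-1,87]
  turn:
    - [0,0,0]
    - [0,0,0]
    - [0,0,0]
    - [0,0,0]
    - [0,0,0]
    - [0,0,0]

```text
time_s: 2.27
tcp_pos: [438.2, 88.2, 63.4]
tool_rot: [-0.078, -3.139, 0.0]
contact_force: [-0.2, 0.2, 0.2]
width: 59.5
grasp_force: 0.0
```

Emit:
move_arm:
  offset:
    - [0,0,0]
    - [0,0,0]
    - [0,0,0]
    - [0,0,0]
    - [0,0,0]
    - [0,0,0]
    - [0,0,0]
    - [0,0,0]
  turn:
    - [0,0,0]
    - [0,0,0]
    - [0,0,0]
    - [0,0,0]
    - [0,0,0]
    - [0,0,0]
    - [0,0,0]
    - [0,0,0]
  fingers: -1
  newtons: 25

```text
time_s: 2.93
tcp_pos: [439.2, 90.8, 64.1]
tool_rot: [0.083, 3.139, 0.007]
contact_force: [-2.3, 23.5, -0.1]
width: 23.4
grasp_force: 25.0
```

Emit:
move_arm:
  offset:
    - [0,2,0]
    - [0,5,0]
    - [0,9,0]
    - [0,14,0]
    - [0,21,0]
    - [0,29,0]
    - [0,38,0]
    - [0,47,0]
    - [0,56,0]
    - [0,65,0]
    - [0,74,0]
    - [0,83,0]
    - [0,92,0]
    - [0,101,0]
    - [0,109,0]
    - [0,116,0]
    - [0,122,0]
    - [0,127,0]
    - [0,130,0]
    - [0,132,0]
  turn:
    - [0,0,0]
    - [0,0,0]
    - [0,0,0]
    - [0,0,0]
    - [0,0,0]
    - [0,0,0]
    - [0,0,0]
    - [0,0,0]
    - [0,0,0]
    - [0,0,0]
    - [0,0,0]
    - [0,0,0]
    - [0,0,0]
    - [0,0,0]
    - [0,0,0]
    - [0,0,0]
    - [0,0,0]
    - [0,0,0]
    - [0,0,0]
    - [0,0,0]

```text
time_s: 4.6
tcp_pos: [446.5, 220.0, 64.1]
tool_rot: [0.078, 3.138, 0.0]
contact_force: [4.6, -4.5, 3.7]
width: 23.2
grasp_force: 25.0
```

Emit:
move_arm:
  offset:
    - [0,2,0]
    - [0,4,0]
    - [0,6,0]
    - [0,8,0]
    - [0,9,0]
    - [0,10,0]
    - [0,10,0]
    - [0,10,0]
    - [0,10,0]
  turn:
    - [0,0,0]
    - [0,0,0]
    - [0,0,0]
    - [0,0,0]
    - [0,0,0]
    - [0,0,0]
    - [0,0,0]
    - [0,0,0]
    - [0,0,0]

```text
time_s: 5.35
tcp_pos: [447.0, 230.5, 64.1]
tool_rot: [0.079, 3.138, 0.002]
contact_force: [5.6, 1.7, 2.3]
width: 23.5
grasp_force: 25.0
```

Emit:
move_arm:
  offset:
    - [0,0,0]
    - [0,0,0]
    - [0,0,0]
    - [0,0,0]
    - [0,0,0]
    - [0,0,0]
  turn:
    - [0,0,0]
    - [0,0,0]
    - [0,0,0]
    - [0,0,0]
    - [0,0,0]
    - [0,0,0]
  fingers: 0.3

```text
time_s: 5.85
tcp_pos: [445.4, 229.6, 63.4]
tool_rot: [-0.079, -3.14, 0.0]
contact_force: [-0.0, 0.3, 0.0]
width: 59.2
grasp_force: 0.0
```

Emit:
move_arm:
  offset:
    - [0,0,-30]
    - [0,0,-60]
    - [0,0,-100]
    - [0,0,-140]
    - [0,0,-180]
    - [0,0,-180]
  turn:
    - [0,0,0]
    - [0,0,0]
    - [0,0,0]
    - [0,0,0]
    - [0,0,0]
    - [0,0,0]

```text
time_s: 6.35
tcp_pos: [449.2, 231.5, 251.1]
tool_rot: [0.079, 3.131, 0.008]
contact_force: [1.1, 0.7, -0.0]
width: 59.7
grasp_force: 0.0
```

```bash
python3 - <<'E'
from h import *
np.set_printoptions(precision=1,suppress=True)
f=grab('side');g=grab('top')
for n,f in(('side',f),('top',g)):
    P=world(f)
    for nm,(x0,x1,y0,y1),(z0,z1) in [('post',(420,470,150,300),(94,106)),('plate',(400,540,150,330),(50,57))]:
        q=P[(P[...,0]>x0)&(P[...,0]<x1)&(P[...,1]>y0)&(P[...,1]<y1)&(P[...,2]>z0)&(P[...,2]<z1)]
        if len(q):print(n,nm,len(q),[np.round(t,1) for t in cv2.minAreaRect(q[:,:2].astype(np.float32))])
a=cv2.resize(f['pixels'][125:260,135:315],None,fx=3,fy=3); f=np.load('side.npz')
b=cv2.resize(f['pixels'][140:230,260:390],None,fx=4.5,fy=4.5)
c=np.zeros((405,max(0,540+0),3),np.uint8)
save(a,'rail2');save(b,'rail2s')
o=robot.get_obs();o2,y,M=rel([511.3,-201.5,230]);print(o2,y,o['joint_pos'])
E
```

```text
side post 33 [array([447.7, 227.3]), array([23.1, 22.2]), np.float64(85.1)]
side plate 414 [array([484.7, 225.8]), array([106.1, 114. ]), np.float64(86.9)]
top post 35 [array([444.8, 226. ]), array([14.9, 16.2]), np.float64(15.7)]
top plate 320 [array([483.8, 203.3]), array([ 52.5, 116.3]), np.float64(83.8)]
[ -86.3 -427.9   14.6] 87.1247476362301 [ 0.5  0.1  1.9  0.   1.2 -1. ]
```

View pics/rail2s.png

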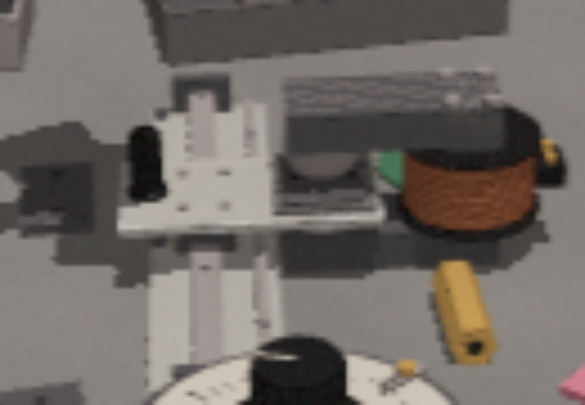

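The carrier moved 141 mm. It sits under the magnet with the shim in its nest, and the post is free. Next is the knob.

Emit:
move_arm:
  offset:
    - [-87,-428,14]
    - [-87,-428,14]
    - [-87,-428,14]
    - [-87,-428,14]
    - [-87,-428,14]
    - [-87,-428,14]
    - [-87,-428,14]
    - [-87,-428,14]
    - [-87,-428,14]
    - [-87,-428,14]
    - [-87,-428,14]
    - [-87,-428,14]
    - [-87,-428,14]
    - [-87,-428,14]
    - [-87,-428,14]
    - [-87,-428,14]
    - [-87,-428,14]
    - [-87,-428,14]
  turn:
    - [0,0,0]
    - [0,0,0]
    - [0,0,0]
    - [0,0,0]
    - [0,0,0]
    - [0,0,0]
    - [0,0,0]
    - [0,0,0]
    - [0,0,0]
    - [0,0,0]
    - [0,0,0]
    - [0,0,0]
    - [0,0,0]
    - [0,0,0]
    - [0,0,0]
    - [0,0,0]
    - [0,0,0]
    - [0,0,0]
  fingers: 0.5

```text
time_s: 7.95
tcp_pos: [511.3, -201.3, 229.8]
tool_rot: [0.077, 3.14, -0.0]
contact_force: [0.5, -0.2, -0.2]
width: 69.1
grasp_force: 0.0
```

```bash
python3 - <<'E'
from h import *
o2,y,M=rel([511.3,-201.3,152]);o=robot.get_obs();print(o2,y,o['joint_pos'],o['width'],o['tcp_pos'])
E
```

```text
[ 5.39419923e-02 -2.47205701e-02  7.77502844e+01] 87.1921101745405 [-3.77760655e-01  2.20855908e-01  1.77974983e+00  5.47349765e-05
  1.14070021e+00 -1.89957288e+00] 69.13051330545457 [ 511.3329419  -201.27332501  229.75029545]
```

Emit:
move_arm:
  offset:
    - [0,0,30]
    - [0,0,55]
    - [0,0,70]
    - [0,0,78]
    - [0,0,78]
    - [0,0,78]
  turn:
    - [0,0,0]
    - [0,0,0]
    - [0,0,0]
    - [0,0,0]
    - [0,0,0]
    - [0,0,0]

```text
time_s: 8.45
tcp_pos: [511.5, -202.0, 152.0]
tool_rot: [0.078, 3.14, -0.0]
contact_force: [0.4, 0.1, 0.3]
width: 69.0
grasp_force: 0.0
```

Emit:
move_arm:
  offset:
    - [0,0,0]
    - [0,0,0]
    - [0,0,0]
    - [0,0,0]
    - [0,0,0]
    - [0,0,0]
  turn:
    - [0,0,0]
    - [0,0,0]
    - [0,0,0]
    - [0,0,0]
    - [0,0,0]
    - [0,0,0]
  fingers: -1
  newtons: 25

```text
time_s: 8.95
tcp_pos: [511.9, -201.9, 152.6]
tool_rot: [0.079, 3.139, 0.0]
contact_force: [-0.4, 4.2, 7.2]
width: 49.8
grasp_force: 25.0
```

Emit:
move_arm:
  offset:
    - [0,0,0]
    - [0,0,0]
    - [0,0,0]
    - [0,0,0]
    - [0,0,0]
    - [0,0,0]
    - [0,0,0]
    - [0,0,0]
    - [0,0,0]
    - [0,0,0]
    - [0,0,0]
    - [0,0,0]
    - [0,0,0]
    - [0,0,0]
    - [0,0,0]
    - [0,0,0]
    - [0,0,0]
    - [0,0,0]
    - [0,0,0]
    - [0,0,0]
  turn:
    - [0,0,3]
    - [0,0,9]
    - [0,0,16]
    - [0,0,23]
    - [0,0,30]
    - [0,0,37]
    - [0,0,44]
    - [0,0,51]
    - [0,0,58]
    - [0,0,65]
    - [0,0,72]
    - [0,0,79]
    - [0,0,86]
    - [0,0,93]
    - [0,0,100]
    - [0,0,107]
    - [0,0,112]
    - [0,0,116]
    - [0,0,118]
    - [0,0,119]

```text
time_s: 10.62
tcp_pos: [510.3, -202.7, 152.5]
tool_rot: [2.747, 1.524, -0.003]
contact_force: [-6.9, -0.9, 11.4]
width: 49.3
grasp_force: 25.0
```

Emit:
move_arm:
  offset:
    - [0,0,0]
    - [0,0,0]
    - [0,0,0]
    - [0,0,0]
    - [0,0,0]
    - [0,0,0]
  turn:
    - [0,0,0]
    - [0,0,0]
    - [0,0,0]
    - [0,0,0]
    - [0,0,0]
    - [0,0,0]

```text
time_s: 11.12
tcp_pos: [510.2, -202.6, 152.5]
tool_rot: [2.746, 1.526, -0.003]
contact_force: [-6.7, -1.6, 11.6]
width: 49.6
grasp_force: 25.0
```

Emit:
move_arm:
  offset:
    - [0,0,0]
    - [0,0,0]
    - [0,0,0]
    - [0,0,0]
    - [0,0,0]
    - [0,0,-30]
    - [0,0,-60]
    - [0,0,-90]
    - [0,0,-120]
    - [0,0,-120]
  turn:
    - [0,0,0]
    - [0,0,0]
    - [0,0,0]
    - [0,0,0]
    - [0,0,0]
    - [0,0,0]
    - [0,0,0]
    - [0,0,0]
    - [0,0,0]
    - [0,0,0]
  fingers: 0.5

```text
time_s: 11.95
tcp_pos: [514.0, -203.1, 277.6]
tool_rot: [2.74, 1.523, 0.009]
contact_force: [0.5, -0.3, 0.9]
width: 69.1
grasp_force: 0.0
```

Emit:
move_arm:
  offset:
    - [0,-40,0]
    - [0,-80,0]
    - [0,-120,0]
    - [0,-160,0]
    - [0,-200,0]
    - [0,-240,0]
    - [0,-240,0]
    - [0,-240,0]
    - [0,-240,0]
  turn:
    - [0,0,0]
    - [0,0,0]
    - [0,0,0]
    - [0,0,0]
    - [0,0,0]
    - [0,0,0]
    - [0,0,0]
    - [0,0,0]
    - [0,0,0]

```text
time_s: 12.7
tcp_pos: [308.2, -75.5, 271.9]
tool_rot: [2.744, 1.526, 0.002]
contact_force: [0.6, -0.4, -0.3]
width: 68.6
grasp_force: 0.0
```

```bash
python3 - <<'E'
from h import *
f=grab('top'); save(cv2.resize(f['pixels'][155:250,340:440],None,fx=6,fy=6,interpolation=cv2.INTER_CUBIC),'dial2')
save(f['pixels'],'top2')
g=grab('side'); save(cv2.resize(g['pixels'][205:305,275:385],None,fx=6,fy=6,interpolation=cv2.INTER_CUBIC)[:600],'dial2s')
E
```

```text
(no output)
```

View pics/dial2.png

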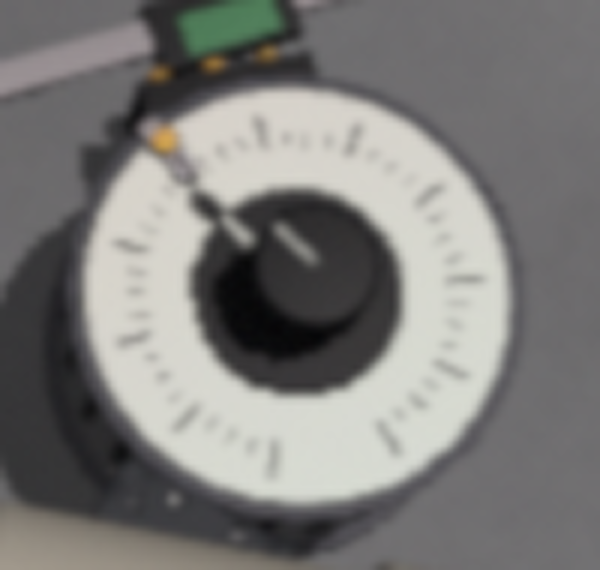

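View pics/top2.png

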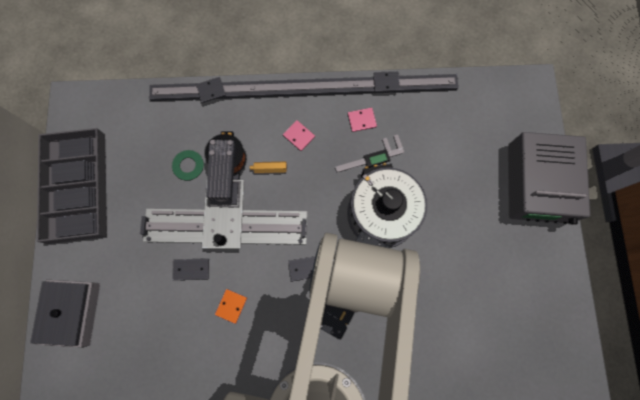

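The pointer is just short of the marker: the blade runs from crop (250,242) to about (192,190), and the marker clip runs from (165,138) to (188,182). I'll work out the residual.

```bash
python3 - <<'E'
from h import *
np.set_printoptions(precision=1,suppress=True)
f=np.load('top.npz');k=np.array([510.7,-201.3])
def a(c,z):
    p=plane(f,340+c[0]/6-.4,155+c[1]/6-.4,z);d=p[:2]-k;return np.hypot(*d).round(1),np.degrees(np.arctan2(d[1],d[0])).round(1)
for nm,c,z in(('white skirt',(240,232),140),('blade',(206,205),140),('blade tip',(193,191),140),('mk tip',(186,180),142),('mk mid',(176,160),143),('screw',(165,139),148)):print(nm,a(c,z))
l=[plane(f,340+c[0]/6-.4,155+c[1]/6-.4,184)[:2] for c in((318,264),(276,226))];d=l[1]-l[0];print('top line',np.degrees(np.arctan2(d[1],d[0])))
im=f['pixels'][155:250,340:440].astype(int)
print(im[20:42,22:46].sum(2)//3)
E
```

```text
white skirt (np.float64(33.6), np.float64(41.0))
blade (np.float64(51.4), np.float64(43.3))
blade tip (np.float64(59.3), np.float64(42.7))
mk tip (np.float64(64.4), np.float64(42.0))
mk mid (np.float64(73.2), np.float64(39.7))
screw (np.float64(82.2), np.float64(38.7))
top line 43.841564723929814
[[ 39  80 115 128 121 109 126 162 187 199 205 207 208 208 208 208 209 208
  208 200 175 165 189 206]
 [ 56 104 136 143 140 137 152 179 199 206 208 209 209 209 208 208 208 208
  208 203 182 163 184 204]
 [ 56  94 130 142 146 149 154 166 189 205 208 208 209 208 208 208 206 203
  205 206 193 168 182 203]
 [ 69  83 109 129 142 150 151 159 182 202 208 209 208 207 203 205 203 192
  192 202 198 173 181 201]
 [ 89 109 113 115 130 140 141 146 169 195 206 208 208 202 188 194 203 198
  189 197 201 187 186 200]
 [121 155 151 132 117 116 126 133 155 186 200 203 206 201 185 189 203 206
  202 204 206 203 202 205]
 [164 191 193 180 152 131 131 126 135 165 181 187 199 205 199 195 202 207
  208 209 209 209 208 209]
 [187 204 207 203 189 160 140 137 131 144 166 180 195 204 207 205 207 209
  209 210 209 210 209
[... 720 characters left out ...]
09 208 201 191 198 207 210 206 189 152 104  69  57  77 112 109  80
   59  52  51  51  50  48]
 [208 206 207 206 202 205 208 210 209 205 189 154 117  84  87 130 131  98
   64  52  51  50  49  53]
 [207 200 199 202 206 208 209 210 210 209 205 193 168 119  85 119 146 135
  101  69  53  48  49  72]
 [208 203 196 194 201 208 209 210 210 210 208 196 161 107  69  83 124 151
  143 108  69  47  43  75]
 [205 207 203 203 206 209 210 210 210 209 204 176 127  79  55  59  86 130
  154 135  89  48  40  58]
 [185 194 199 205 209 210 210 211 210 210 199 154  94  59  51  51  60  88
  119 115  79  44  41  48]
 [160 165 182 200 208 210 210 209 210 208 193 141  79  53  51  51  50  56
   71  67  48  37  42  46]]
```

View pics/dial2s.png

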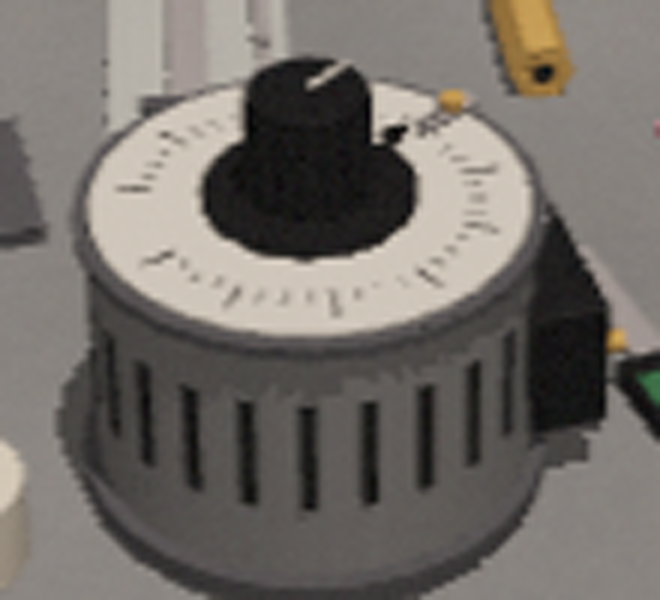

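The residual is about 3°. That's inside the tolerance but close to its edge, so I'll regrip and turn 3° more.

Emit:
move_arm:
  offset:
    - [0,40,0]
    - [0,80,0]
    - [0,120,0]
    - [0,160,0]
    - [0,200,0]
    - [0,240,0]
    - [0,240,0]
    - [0,240,0]
    - [0,240,0]
    - [0,240,30]
    - [0,240,60]
    - [0,240,90]
    - [0,240,110]
    - [0,240,120]
    - [0,240,120]
    - [0,240,120]
  turn:
    - [0,0,0]
    - [0,0,0]
    - [0,0,0]
    - [0,0,0]
    - [0,0,0]
    - [0,0,0]
    - [0,0,0]
    - [0,0,0]
    - [0,0,0]
    - [0,0,0]
    - [0,0,0]
    - [0,0,0]
    - [0,0,0]
    - [0,0,0]
    - [0,0,0]
    - [0,0,0]

```text
time_s: 14.13
tcp_pos: [511.1, -201.9, 152.3]
tool_rot: [2.746, 1.526, 0.0]
contact_force: [0.2, -0.2, 0.2]
width: 68.7
grasp_force: 0.0
```

Emit:
move_arm:
  offset:
    - [0,0,0]
    - [0,0,0]
    - [0,0,0]
    - [0,0,0]
    - [0,0,0]
    - [0,0,0]
    - [0,0,0]
    - [0,0,0]
    - [0,0,0]
    - [0,0,0]
    - [0,0,0]
    - [0,0,0]
  turn:
    - [0,0,0]
    - [0,0,0]
    - [0,0,0]
    - [0,0,0]
    - [0,0,0]
    - [0,0,0]
    - [0,0,1]
    - [0,0,2]
    - [0,0,3]
    - [0,0,3]
    - [0,0,3]
    - [0,0,3]
  fingers: -1
  newtons: 25

```text
time_s: 15.13
tcp_pos: [510.9, -201.7, 152.8]
tool_rot: [-2.785, -1.453, -0.0]
contact_force: [-4.3, 2.3, 7.3]
width: 49.6
grasp_force: 25.0
```

Emit:
move_arm:
  offset:
    - [0,0,0]
    - [0,0,0]
    - [0,0,0]
    - [0,0,0]
    - [0,0,0]
    - [0,0,-30]
    - [0,0,-60]
    - [0,0,-90]
    - [0,0,-120]
    - [0,0,-120]
  turn:
    - [0,0,0]
    - [0,0,0]
    - [0,0,0]
    - [0,0,0]
    - [0,0,0]
    - [0,0,0]
    - [0,0,0]
    - [0,0,0]
    - [0,0,0]
    - [0,0,0]
  fingers: 0.5

```text
time_s: 15.97
tcp_pos: [514.0, -203.2, 277.6]
tool_rot: [2.779, 1.451, 0.009]
contact_force: [0.0, -1.6, 0.0]
width: 69.1
grasp_force: 0.0
```

Emit:
move_arm:
  offset:
    - [0,-40,0]
    - [0,-80,0]
    - [0,-120,0]
    - [0,-160,0]
    - [0,-200,0]
    - [0,-240,0]
    - [0,-240,0]
    - [0,-240,0]
    - [0,-240,0]
  turn:
    - [0,0,0]
    - [0,0,0]
    - [0,0,0]
    - [0,0,0]
    - [0,0,0]
    - [0,0,0]
    - [0,0,0]
    - [0,0,0]
    - [0,0,0]

```text
time_s: 16.72
tcp_pos: [315.1, -65.0, 271.9]
tool_rot: [2.784, 1.454, 0.002]
contact_force: [-0.1, -0.3, -0.1]
width: 69.3
grasp_force: 0.0
```

```bash
python3 - <<'E'
from h import *
f=grab('top'); save(cv2.resize(f['pixels'][155:250,340:440],None,fx=6,fy=6,interpolation=cv2.INTER_CUBIC),'dial3')
E
```

```text
(no output)
```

View pics/dial3.png

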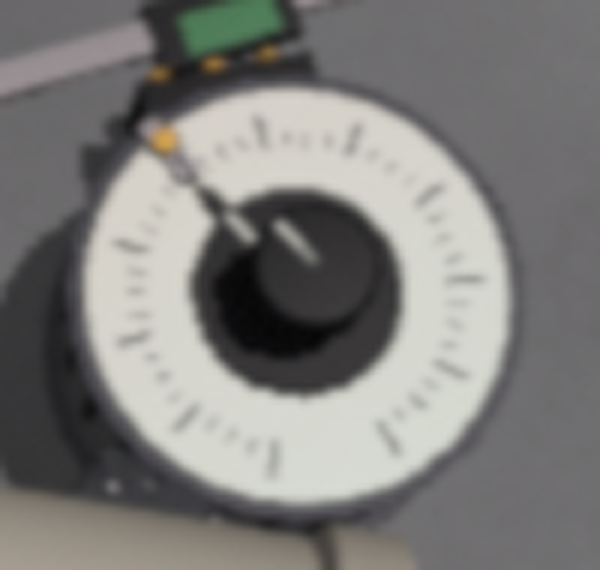

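The blade now runs from crop (218,210) to about (196,186), in line with the clip's tip at (186,180) and the screw at (165,139). The pointer stands at the marker, so I'm handing in.

```bash
python3 -c "
from workcell import robot
print(robot.close_job())"
```

```text
the job is handed in; nothing more can be done
None
```

The job is handed in; no verdict came back. By camera the carrier is home at the magnet station with the shim in its nest, the pointer is in line with the set marker, and the arm is clear of everything.

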